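# Park the setting block on its cooling stand

### The job

On the engraver's bench, take the wooden setting block that has the finned metal foot and park it on the cooling stand with the four widely spaced fins, squarely and centred, so that its three fins slide down into the stand's three gaps and its foot plate rests flat on the stand's fins. Keep hold of it until the fins are well down in the gaps, then let go. Leave the plain-footed setting block where it stands.

Things in the scene. Friction and masses are not known exactly. Their poses are not given: they have to be found in the camera images.
- finned_block: Loose, 0.2 to 0.4 kg. Origin: centre of underside, at fin tips; x along fins, y across, z up. 3 aluminium fins 60 (x) x 5 x 30 mm tall at y = -30, 0, 30 mm; on them an aluminium foot plate 60 (x) x 90 (y), z 30 to 36 mm; on it a wooden block 44 (x) x 70 (y), z 36 to 76 mm: grip its 44 mm width from above. Low red cement dome with a metal chip on top, to z = 82. Half turn makes no difference.
- stand: Fixed aluminium cooling stand. Origin: centre of underside; x along fins, y across, z up. Base 70 (x) x 112 (y) x 12 mm; 4 fins 70 long, 5 thick, at y = -45, -15, 15, 45 mm, z 12 to 46: three 25 mm gaps at y = -30, 0, 30. Block home: its origin 16 mm above this origin, axes parallel, foot plate on the fin tops. The similar stand with 6 close fins is not this one.
- plain_block: The other setting block, loose, 0.16 kg: same wooden block (44 x 70 mm, z 36 to 76) and red cement, but on a plain wooden tenon 44 (x) x 34 (y) mm, z 0 to 36; no fins, no metal plate. To be left alone. Origin: centre of its underside, z up.
There are look-alikes about, which are no part of the job. Leave any pink or yellow look-alike of the finned_block alone.

How it is judged:
On the way:
1. the finned block, still held by the fingers, has its fins at least half way down in the stand's three gaps (x of finned_block in the frame of stand between -0.025 and 0.025 m and y of finned_block in the frame of stand between -0.015 and 0.015 m and z of finned_block in the frame of stand below 0.031 m and contact force between the fingers and finned_block above 0.5 N), for 0.1 s.
At the end, for the whole second after the job is handed in: The finned block rests on the four-finned stand, its three fins in the three gaps: within 20 mm of the centre along the fins and 14 mm across them, turned less than 15 degrees from the stand, level within 6 degrees, its foot plate down on the fin tops (within 4 mm), at rest (x of finned_block in the frame of stand between -0.02 and 0.02 m and y of finned_block in the frame of stand between -0.014 and 0.014 m and z of finned_block in the frame of stand between 0.012 and 0.02 m and angle between the x axis of finned_block and the x axis of stand, either way round below 0.26 rad and angle between finned_block's own z axis and vertical below 0.1 rad and linear speed of finned_block below 0.02 m/s and angular speed of finned_block below 0.2 rad/s); the robot touches nothing.
It fails at once if the plain-footed block is moved by more than 30 mm (distance of plain_block from where it was at the start of the episode above 0.03 m).
It also fails if it takes over 42 s, if anything falls off the work surface, if the arm or the gripper's body presses on something with over 40 N, if the wrist force passes 120 N, or if a joint passes its speed limit or range.

### The arm

A 6-joint arm with a two-finger parallel gripper is mounted at the origin on the work surface. World frame = base frame: x ahead of the robot, y to its left, z up, the work surface at z = 0. Lengths are in m, angles in rad, forces in N, time in s.
With the tool pointing down it reaches from about 0.425 to 1.125 m from the base axis. Payload 14.9 kg.
Tool frame: the origin (TCP) lies between the finger pads; the fingertips stand arm.nose_length ahead of it and the grasp point (between the pads) lies 3 mm ahead of it (arm.nose_length is the distance from the TCP to the fingertips, in m); x points along the fingers, z is the direction in which the jaws open and shut, and the axes are right-handed (so a half turn about x gives the same grasp; the last joint's range is limited). The gripper opens to 91 mm and grips with 3 to 60 N. Pads are 32 mm wide; open, the fingers measure 118 mm over their backs; the gripper's body (76 mm by 178 mm) begins 60 mm behind the grasp point.
Start: joints at [-1.348, 0.379, 1.734, -0, 1.028, -0.033], TCP at [0.177, -0.677, 0.236] pointing down, gripper open.
Joint ranges: [-2.77, 2.77], [-0.74, 2.19], [0, 2.66], [-1.06, 4.2], [0.31, 2.87], [-3.08, 3.08]. Speed limits (rad/s): [1.89, 1.89, 2.39, 3.14, 3.14, 3.14].

### API

Orientations are given as a unit quaternion [w, x, y, z].
In Python, from plant import status, vision, workorder, arm gives the robot as it stands. The module is installed in compiled form; this text tells all that it offers.
- The arm moves only by the tool apply_moves, never from a script. Its argument "series" is a list of rows, each a list of 3 entries, a list of its own where there are three numbers: the finger opening in cm, from 0 to 9.12, then the shift along the world's x, y, z in cm, then the turn, a rotation vector about the world's x, y, z in rad. A call has 1 to 20 rows; each row shifts and turns the commanded pose from where the row before left it; what a row does not reach is not made up. A row lasts 1/8 s, in which the tool goes at most 62.5 mm and 10.7 degrees, less where a joint would pass 70% of its speed; a pose out of reach is approached as far as the arm can. A call is refused whole if a number of a shift passes 6.25 or a number of a turn 0.188, either way. A call with a gripper value outside its range is refused whole. The fingers move at their own pace and stop on an object; "squeeze" is the grip in N (left out, the last holds). Time passes only in rows, so rows that do not move let the fingers close. It gives the time, the measured TCP pose, the force and the opening at its end, in the units of the state.
- status.read_state(): the state, without advancing time (a new reading comes with each control period).
- vision.capture(name): name is "scene" or "top" or "wrist"; returns a dict with "img" (480x640x3 uint8, red, green, blue), "z_map" (480x640 float32, m along the optical axis (not along the pixel's ray), 0 where there is no reading), "fx", "fy", "cx", "cy" (pixels), "rvec" (rotation vector, rad) and "tvec" (3), from world to camera coordinates, as OpenCV has them. Camera axes: x right, y down, z forward; pixel columns grow to the right and rows downward; lengths in m; the calibration is good to about 2 mm. A picture is of the moment at which its call begins.
- workorder.sign_off(): hands the job in, once; it reports no verdict.
Trained networks look in the newest picture that a camera, given by its name, has taken for a name from the list of things; names that differ only in an ending like _2 or _b are one class to them, and where a whole thing is asked for, a point or a joint stands for the part that bears it (a point fixed in the world has none). Each returns a list of dicts, best first, with "confidence" (0 to 1); they miss things now and then, are a little off and sometimes report something else, mostly with a low value. They report only what shows in the picture. A call takes as long as a camera call. They do not tell look-alikes from the thing itself.
- vision.trace(label, camera): "region" (480x640 bool, what is visible of it) and "xy" ([column, row] as shares, 0 to 1, of the picture: columns of its width, rows of its height, amid what is visible of it).
- vision.tip_of(label, camera): "xy" ([column, row] as shares, 0 to 1, of the picture: columns of its width, rows of its height: a listed point, or the origin of a listed thing).
The state is a dict: "time": time; "joints": joint angles; "qvel": joint speeds; "joint_efforts": joint torques, N m; "tcp_pos": TCP position; "orientation": TCP orientation; "contact_force": force on the tool from outside, world axes, zero at the start; "wrist_torque": the same for the moment, N m; "width": finger opening in m.
Only numpy, scipy, OpenCV 4.12 (cv2) and the standard library are available. Lean on these libraries where they do the work, as an engineer would, in place of code of your own. Each camera call takes 0.05 s, during which the arm holds its last target.

## Working session

There is one attempt and no reset: what is moved stays moved. The work goes in short steps, Python scripts to look and compute and a tool call to move; the robot and the scene stay as the last step left them, time stands still between calls to the robot, and variables do not carry over. Pictures are saved under pics/ and viewed, and the job is handed in when it is done.

Besides the shell and the picture viewer there is one more tool, called after ">>>" as name(argument=value, ...), one argument or row to a line, values as JSON. apply_moves: Moves the arm, as the interface text tells. Its arguments: {"type":"object","properties":{"series":{"type":"array"},"squeeze":{"type":"number"}},"required":["series"]}

```bash
mkdir -p pics; cat > h.py <<'E'
import numpy as np, cv2
from plant import status, vision, workorder, arm
def save(c,n): cv2.imwrite('pics/'+n+'.png',cv2.cvtColor(c['img'],cv2.COLOR_RGB2BGR))
def world(c):
    z=c['z_map'].astype(float); v,u=np.mgrid[0:480,0:640]
    P=np.stack([(u-c['cx'])/c['fx']*z,(v-c['cy'])/c['fy']*z,z],-1)
    R=cv2.Rodrigues(np.array(c['rvec'],float))[0]
    W=(P-np.array(c['tvec'],float).ravel())@R
    W[z<=0]=np.nan
    return W
E
python3 - <<'E'
from h import *
s=status.read_state(); print(s['time'],s['tcp_pos'],s['orientation'],s['width'],arm.nose_length)
for n in ('scene','top'):
    c=vision.capture(n); save(c,n+'0'); np.save(n+'0.npy',world(c))
    for l in ('finned_block','stand','plain_block'):
        print(n,l,[(round(d['confidence'],2),np.round(np.array(d['xy'])*[640,480])) for d in vision.trace(l,n)])
E
```

```text
0.0 [ 0.17702928 -0.67685281  0.2352846 ] [ 0.55939194  0.43240498  0.55998584 -0.43188245] 0.09137764120777134 0.022
scene finned_block [(0.95, array([295., 270.])), (0.77, array([409., 339.])), (0.71, array([267., 219.]))]
scene stand [(0.73, array([238., 168.]))]
scene plain_block [(0.87, array([458., 304.]))]
top finned_block [(0.85, array([190., 199.])), (0.8, array([393., 244.])), (0.78, array([323., 207.]))]
top stand [(0.78, array([497., 300.]))]
top plain_block [(0.6, array([167., 252.]))]
```

View pics/scene0.png

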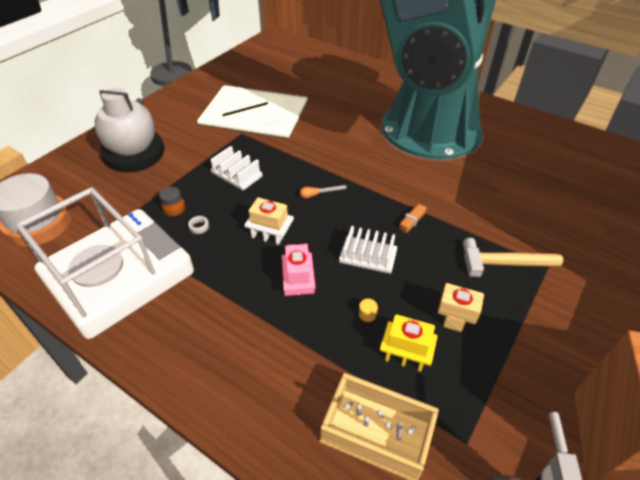

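View pics/top0.png

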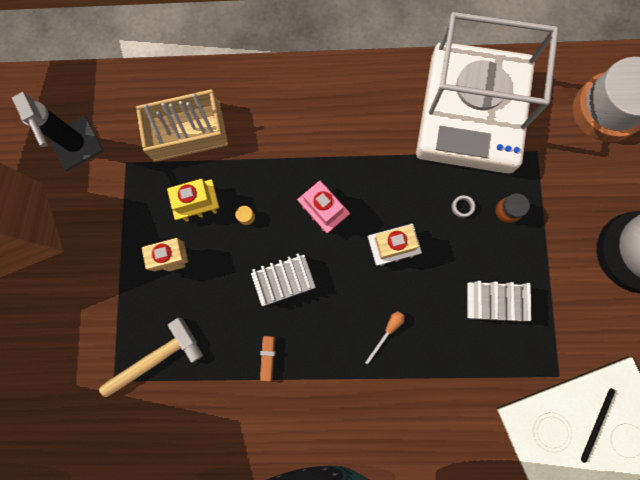

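The scene view shows three finned-block shapes: pink at scene (297,270), yellow at (409,340) and wood with a light metal foot at (268,219), which is top (396,242). The last one fits, being natural wood on metal fins. The plain block is at top (165,254). For the stands, top (499,301) has 4 fins and (283,280) has 6. I'll enlarge these to confirm and measure.

```bash
python3 - <<'E'
from h import *
a=cv2.imread('pics/scene0.png')[130:260,190:330]; b=cv2.imread('pics/top0.png')[190:340,350:560]
a=cv2.resize(a,(390,362),interpolation=2); b=cv2.resize(b,(390,279),interpolation=2)
o=np.zeros((362,790,3),np.uint8); o[:,:390]=a; o[:279,400:790]=b; cv2.imwrite('pics/crop.png',o)
W=np.load('top0.npy')
def rect(m,name):
    p=W[m][:,:2].astype(np.float32); r=cv2.minAreaRect(p*1000)
    # axis of the long side
    bx=cv2.boxPoints(r); e=[bx[1]-bx[0],bx[2]-bx[1]]; e=max(e,key=np.linalg.norm)
    print(name,m.sum(),'c',np.round(r[0],1),'size',np.round(r[1],1),'long dir deg',round(np.degrees(np.arctan2(e[1],e[0]))%180,1),'medz',np.round(np.median(W[m][:,2])*1000,1))
v,u=np.mgrid[0:480,0:640]
def box(u0,u1,v0,v1,z0,z1): return (u>u0)&(u<u1)&(v>v0)&(v<v1)&(W[...,2]>z0)&(W[...,2]<z1)
def big(m):
    n,l,s,_=cv2.connectedComponentsWithStats(m.astype(np.uint8)); return l==1+np.argmax(s[1:,4])
rect(big(box(350,440,210,285,.070,.09)),'block top')
rect(big(box(350,440,210,285,.025,.045)),'plate')
rect(box(450,550,270,335,.040,.055),'fin tops')
rect(big(box(450,550,270,335,.006,.055)),'stand')
for q in [(396,242),(499,301),(283,280),(165,254),(323,207)]: print(q,np.round(W[q[1],q[0]],4))
E
```

```text
block top 896 c [ 579.4 -125.5] size [44.4 70.6] long dir deg 104.0 medz 77.2
plate 422 c [ 579.3 -125.5] size [60.4 90.4] long dir deg 103.8 medz 36.4
fin tops 556 c [ 467.4 -322.6] size [96.3 68.9] long dir deg 85.7 medz 45.3
stand 2306 c [ 467.2 -318.5] size [105.2  70.1] long dir deg 86.3 medz 17.9
(396, 242) [ 0.5747 -0.122   0.0818]
(499, 301) [ 0.467  -0.324   0.0123]
(283, 280) [0.5156 0.0943 0.0112]
(165, 254) [0.5611 0.3069 0.0838]
(323, 207) [0.6447 0.0109 0.0799]
```

View pics/crop.png

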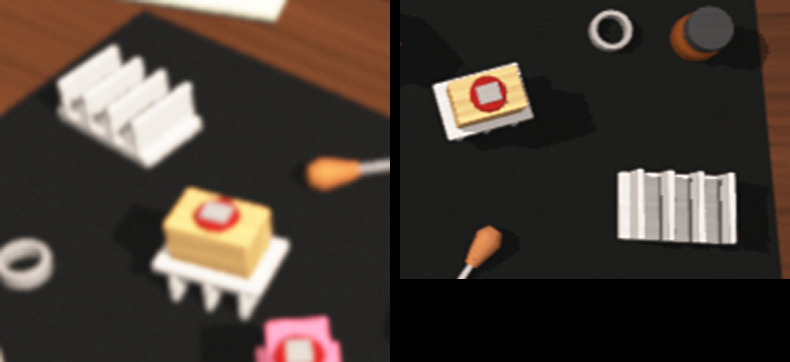

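The crop shows a natural wood block on a metal plate with three fins, and the stand has 4 wide fins. The measured sizes match the description: the plate is 60x90 and the fin tops span 96x69. The block is at (579.4, -125.5) with its x axis at 14°. The stand is at (467.4, -322.6) with its x axis at -4°.

>>> apply_moves(
  series=[
    [9.1,[3.09,4.24,0],[0,0,0.12]],
    [9.1,[3.09,4.24,0],[0,0,0.12]],
    [9.1,[3.09,4.24,0],[0,0,0.12]],
    [9.1,[3.09,4.24,0],[0,0,0.12]],
    [9.1,[3.09,4.24,0],[0,0,0.12]],
    [9.1,[3.09,4.24,0],[0,0,0.12]],
    [9.1,[3.09,4.24,0],[0,0,0.12]],
    [9.1,[3.09,4.24,0],[0,0,0.12]],
    [9.1,[3.09,4.24,0],[0,0,0.12]],
    [9.1,[3.09,4.24,0],[0,0,0.12]],
    [9.1,[3.09,4.24,0],[0,0,0.12]],
    [9.1,[3.09,4.24,0],[0,0,0.12]],
    [9.1,[3.09,4.24,0],[0,0,0.12]],
    [9.1,[0,0,0],[0,0,0]],
    [9.1,[0,0,0],[0,0,0]],
  ],
  squeeze=25,
)

```text
time: 2.28
tcp_pos: [0.5785, -0.1261, 0.2358]
orientation: [0.702, -0.086, 0.702, 0.086]
contact_force: [-0.8, -0.3, -0.0]
width: 0.0911
```

```bash
cat >> h.py <<'E'
from scipy.spatial.transform import Rotation as Ro
def st():
    s=status.read_state(); q=s['orientation']; R=Ro.from_quat([q[1],q[2],q[3],q[0]]).as_matrix()
    print('t',s['time'],'tcp',np.round(np.array(s['tcp_pos'])*1000,1),'tilt x',np.round(R[:,0],4),'jaw deg',round(np.degrees(np.arctan2(R[1,2],R[0,2])),2),'w',round(s['width']*1000,1),'F',np.round(s['contact_force'],1),'q',np.round(s['joints'],3))
    return s
E
python3 - <<'E'
from h import *
st(); c=vision.capture('wrist'); save(c,'wrist1'); W=world(c); 
m=(W[...,2]>.030)&(W[...,2]<.045)&(np.hypot(W[...,0]-.579,W[...,1]+.1255)<.08)
for lo,hi in ((.03,.042),(.068,.08)):
    m=(W[...,2]>lo)&(W[...,2]<hi)&(np.hypot(W[...,0]-.579,W[...,1]+.1255)<.07)
    if m.sum()>50:
        r=cv2.minAreaRect((W[m][:,:2]*1000).astype(np.float32)); print(m.sum(),r)
E
```

```text
t 2.275 tcp [ 578.5 -126.1  235.8] tilt x [-4.e-04 -0.e+00 -1.e+00] jaw deg 14.02 w 91.1 F [-0.8 -0.3 -0. ] q [-0.254  0.212  1.957 -0.     0.974 -0.499]
1865 ((579.2784423828125, -127.35693359375), (60.06074142456055, 90.21286010742188), 13.987255096435547)
4060 ((579.2520751953125, -126.95719909667969), (43.99161148071289, 69.3511734008789), 14.148552894592285)
```

View pics/wrist1.png

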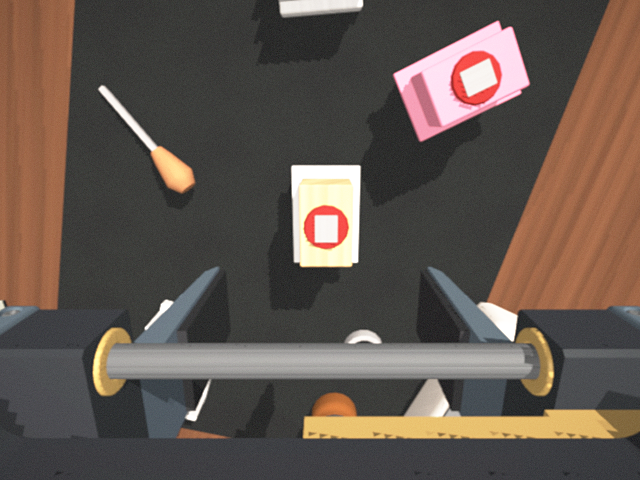

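The wrist picture shows the wood block at (327,222), centred between the fingers and aligned with them. I'll descend and grip.

>>> apply_moves(
  series=[
    [9.1,[0.08,-0.05,-4],[0,0,0]],
    [9.1,[0,0,-4],[0,0,0]],
    [9.1,[0,0,-4],[0,0,0]],
    [9.1,[0,0,-3],[0,0,0]],
    [9.1,[0,0,-2.3],[0,0,0]],
    [9.1,[0,0,0],[0,0,0]],
    [3.5,[0,0,0],[0,0,0]],
    [3.5,[0,0,0],[0,0,0]],
    [3.5,[0,0,0],[0,0,0]],
    [3.5,[0,0,0],[0,0,0]],
    [3.5,[0,0,0],[0,0,0]],
    [3.5,[0,0,0],[0,0,0]],
  ],
  squeeze=30,
)

```text
time: 3.82
tcp_pos: [0.5799, -0.1265, 0.0631]
orientation: [0.702, -0.086, 0.702, 0.086]
contact_force: [1.1, 1.0, 2.8]
width: 0.044
```

>>> apply_moves(
  series=[
    [3.5,[0,0,2],[0,0,0]],
    [3.5,[0,0,4],[0,0,0]],
    [3.5,[0,0,4],[0,0,0]],
    [3.5,[-1.12,-1.96,0],[0,0,-0.03]],
    [3.5,[-1.12,-1.96,0],[0,0,-0.03]],
    [3.5,[-1.12,-1.96,0],[0,0,-0.03]],
    [3.5,[-1.12,-1.96,0],[0,0,-0.03]],
    [3.5,[-1.12,-1.96,0],[0,0,-0.03]],
    [3.5,[-1.12,-1.96,0],[0,0,-0.03]],
    [3.5,[-1.12,-1.96,0],[0,0,-0.03]],
    [3.5,[-1.12,-1.96,0],[0,0,-0.03]],
    [3.5,[-1.12,-1.96,0],[0,0,-0.03]],
    [3.5,[-1.12,-1.96,0],[0,0,-0.044]],
    [3.5,[0,0,0],[0,0,0]],
    [3.5,[0,0,0],[0,0,0]],
  ],
)

```text
time: 5.7
tcp_pos: [0.467, -0.3222, 0.1624]
orientation: [0.706, 0.025, 0.707, -0.024]
contact_force: [-0.3, 0.0, -3.3]
width: 0.0437
```

```bash
python3 - <<'E'
from h import *
st()
for n in ('scene','top','wrist'):
    c=vision.capture(n); save(c,n+'2'); np.save(n+'2.npy',world(c))
o=np.zeros((400,800,3),np.uint8)
o[:,:400]=cv2.resize(cv2.imread('pics/scene2.png')[90:230,170:310],(400,400),interpolation=2)
o[:,400:]=cv2.resize(cv2.imread('pics/top2.png')[230:370,430:570],(400,400),interpolation=2)
cv2.imwrite('pics/c2.png',o)
W=np.load('wrist2.npy')
for lo,hi in ((.12,.14),(.162,.185),(.042,.05),(.006,.05)):
    m=(W[...,2]>lo)&(W[...,2]<hi)&(np.hypot(W[...,0]-.467,W[...,1]+.3226)<.08)
    if m.sum()>50: print(lo,m.sum(),np.round(np.median(W[m][:,2]),4),cv2.minAreaRect((W[m][:,:2]*1000).astype(np.float32)))
E
```

```text
t 5.7 tcp [ 467.  -322.2  162.4] tilt x [-9.e-04  7.e-04 -1.e+00] jaw deg -3.96 w 43.7 F [-0.3  0.  -3.3] q [-0.645  0.276  2.037  0.     0.829 -0.576]
0.12 4183 0.1343 ((468.28167724609375, -293.52093505859375), (31.4677791595459, 60.387264251708984), 86.24360656738281)
0.162 16243 0.1745 ((466.23858642578125, -322.62847900390625), (70.27008056640625, 67.86857604980469), 86.06178283691406)
0.042 767 0.0446 ((470.0789489746094, -279.5328063964844), (4.99218225479126, 69.6300277709961), 86.28472137451172)
0.006 4074 0.0111 ((469.80029296875, -285.33868408203125), (33.379093170166016, 70.13722229003906), 85.99864196777344)
```

View pics/c2.png

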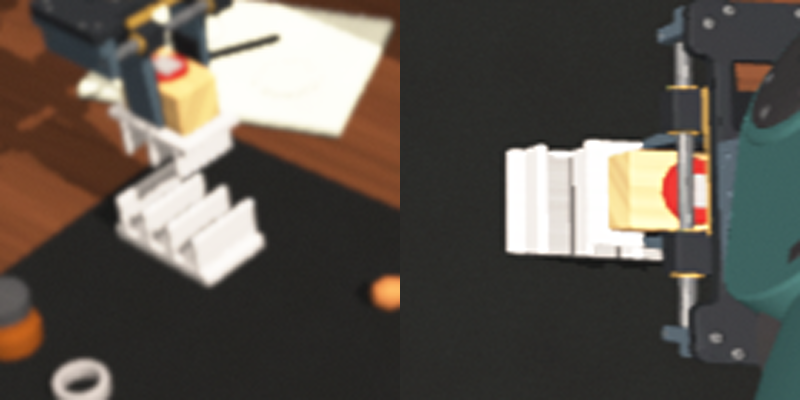

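View pics/wrist2.png

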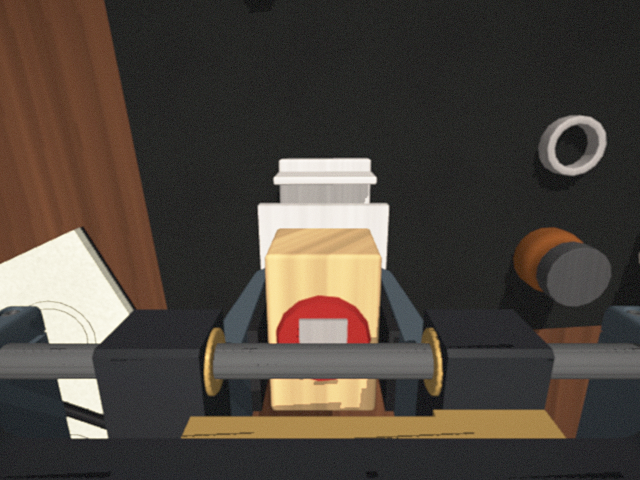

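The block hangs squarely over the stand. From the wrist depth it is about 1.7 mm off across the fins, against ±10 mm of clearance. I'll correct that and lower about 80 mm, slowly at the end.

>>> apply_moves(
  series=[
    [3.5,[0.05,-0.15,-2],[0,0,0]],
    [3.5,[0,0,-2],[0,0,0]],
    [3.5,[0,0,-1],[0,0,0]],
    [3.5,[0,0,-1],[0,0,0]],
    [3.5,[0,0,-1],[0,0,0]],
    [3.5,[0,0,-0.5],[0,0,0]],
    [3.5,[0,0,-0.4],[0,0,0]],
    [3.5,[0,0,0],[0,0,0]],
    [3.5,[0,0,0],[0,0,0]],
  ],
)

```text
time: 6.98
tcp_pos: [0.4682, -0.3242, 0.0842]
orientation: [0.707, 0.024, 0.707, -0.024]
contact_force: [0.3, 0.2, -2.4]
width: 0.0437
```

```bash
python3 - <<'E'
from h import *
st()
for n in ('scene','wrist'):
    c=vision.capture(n); save(c,n+'3'); W=world(c)
for lo,hi in ((.048,.06),):
    m=(W[...,2]>lo)&(W[...,2]<hi)&(np.hypot(W[...,0]-.467,W[...,1]+.2800)<.03)
    if m.sum()>50: print(lo,m.sum(),np.round(np.median(W[m][:,2]),4),cv2.minAreaRect((W[m][:,:2]*1000).astype(np.float32)))
cv2.imwrite('pics/c3.png',cv2.resize(cv2.imread('pics/scene3.png')[110:230,170:310],(700,600),interpolation=2))
E
```

```text
t 6.975 tcp [ 468.2 -324.2   84.2] tilt x [ 4.e-04 -3.e-04 -1.e+00] jaw deg -3.95 w 43.7 F [ 0.3  0.2 -2.4] q [-0.646  0.406  2.048  0.     0.687 -0.577]
0.048 3369 0.0559 ((468.0304870605469, -289.2802429199219), (19.40069580078125, 56.80927658081055), 87.00521850585938)
```

View pics/c3.png

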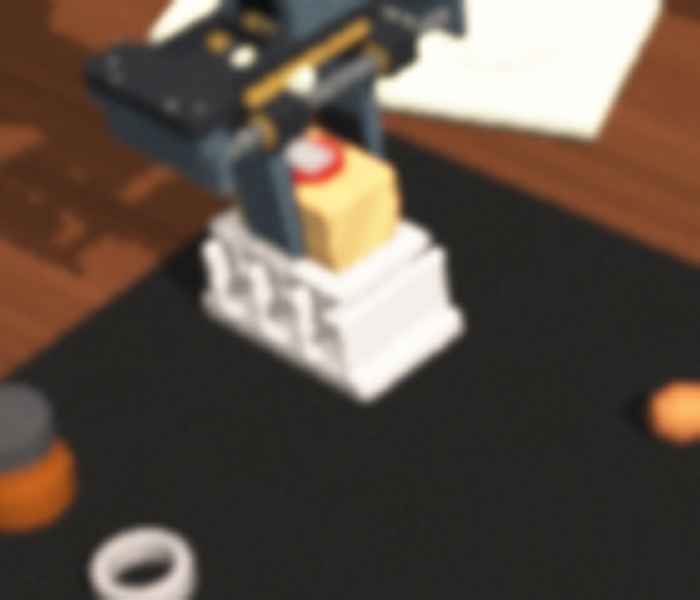

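The fins are in the gaps, with the plate about 4 mm above home. I'll lower the rest gently before releasing.

>>> apply_moves(
  series=[
    [3.5,[0,0,-0.2],[0,0,0]],
    [3.5,[0,0,-0.1],[0,0,0]],
    [3.5,[0,0,-0.1],[0,0,0]],
    [3.5,[0,0,0],[0,0,0]],
    [3.5,[0,0,0],[0,0,0]],
  ],
)

```text
time: 7.7
tcp_pos: [0.4681, -0.324, 0.0799]
orientation: [0.707, 0.024, 0.707, -0.024]
contact_force: [-0.1, 0.1, -3.2]
width: 0.0442
```

>>> apply_moves(
  series=[
    [3.5,[0,0,-0.05],[0,0,0]],
    [3.5,[0,0,-0.05],[0,0,0]],
    [3.5,[0,0,0],[0,0,0]],
    [3.5,[0,0,0],[0,0,0]],
  ],
)

```text
time: 8.2
tcp_pos: [0.4681, -0.3241, 0.0791]
orientation: [0.707, 0.024, 0.707, -0.024]
contact_force: [-0.9, 1.3, 4.5]
width: 0.0437
```

Contact: the force went from -3 to +4.5 N. I'll release and rise.

>>> apply_moves(
  series=[
    [7.5,[0,0,0],[0,0,0]],
    [7.5,[0,0,0],[0,0,0]],
    [8,[0,0,0],[0,0,0]],
    [8,[0,0,0],[0,0,0]],
    [8,[0,0,1],[0,0,0]],
    [8,[0,0,3],[0,0,0]],
    [8,[0,0,4],[0,0,0]],
    [8,[0,0,5],[0,0,0]],
    [8,[0,0,5],[0,0,0]],
    [8,[0,0,0],[0,0,0]],
    [8,[0,0,0],[0,0,0]],
  ],
)

```text
time: 9.57
tcp_pos: [0.4678, -0.3238, 0.2589]
orientation: [0.707, 0.024, 0.707, -0.024]
contact_force: [-0.4, -0.0, -0.3]
width: 0.08
```

```bash
python3 - <<'E'
from h import *
st()
c=vision.capture('scene'); save(c,'scene4')
c=vision.capture('wrist'); save(c,'wrist4'); W=world(c)
for lo,hi in ((.048,.057),(.086,.095)):
    m=(W[...,2]>lo)&(W[...,2]<hi)&(np.hypot(W[...,0]-.467,W[...,1]+.3230)<.07)
    if m.sum()>50:
        P=W[m]; n=np.linalg.svd(P-P.mean(0),full_matrices=False)[2][2]; 
        print(lo,m.sum(),np.round(np.median(P[:,2]),4),'tilt',np.degrees(np.arccos(abs(n[2]))),cv2.minAreaRect((P[:,:2]*1000).astype(np.float32)))
o=np.zeros((450,800,3),np.uint8)
o[:400,:400]=cv2.resize(cv2.imread('pics/scene4.png')[110:230,180:300],(400,400),interpolation=2)
o[:300,400:]=cv2.resize(cv2.imread('pics/wrist4.png'),(400,300))
cv2.imwrite('pics/c4.png',o)
E
```

```text
t 9.575 tcp [ 467.8 -323.8  258.9] tilt x [ 1.e-04 -0.e+00 -1.e+00] jaw deg -3.95 w 80.0 F [-0.4 -0.  -0.3] q [-0.646  0.146  1.988  0.     1.008 -0.577]
0.048 1751 0.0508 tilt 0.027862854677657183 ((466.75872802734375, -324.95208740234375), (89.32748413085938, 60.18656539916992), 86.07757568359375)
0.086 3649 0.091 tilt 0.26080447913183885 ((466.8213806152344, -324.5287780761719), (69.3260726928711, 44.044395446777344), 86.0674057006836)
```

View pics/c4.png

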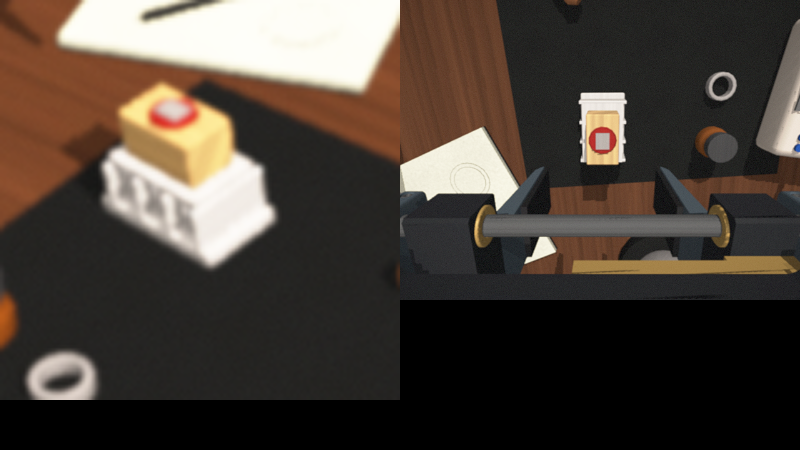

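The block sits flat and centred on the four-finned stand, and the gripper is clear of it. The plate top is at 51 mm (nominal 52) and the centre is within about 1 mm. I'll hand the job in.

```bash
python3 -c "
from h import *
print(workorder.sign_off())"
```

```text
the job is handed in; nothing more can be done
None
```

The natural-wood block with the finned metal foot is parked on the four-finned stand, and the job is handed in at about 9.7 s of the 42 s allowed. I kept hold of it until the foot plate touched the fin tops: the vertical force went from about -3 to +4.5 N. Then I let go and raised the gripper clear.

- **Position:** in the last wrist depth check the block was about 1 mm from the stand's centre.
- **Turn:** it lay within about 0.2° of the stand's direction.
- **Level:** the tilt was under 0.3°.
- **Height:** the plate top read 51 mm, against 52 mm nominal. That is within the calibration error.

The top and wrist cameras disagreed by about 2 mm on the positions of the block and the stand. I used the wrist values for the final correction. No check failed. I never went near the plain, pink or yellow blocks, but I did not re-measure them at the end.

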